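# Lift the hot round roll with the kitchen tongs and hold it over the plate

### The job

The rolls are hot from the oven, so use the kitchen tongs: pick the tongs up by their two rubber grips, close their jaws on the round roll and lift it off the bread board. Bring it over the middle of the plate and finish holding it there in the tongs, about 10 cm above the plate, so that I can brush it with butter and the drips land on the plate. Do not touch the roll with the gripper's fingers, and leave the two long rolls, the plate and the other things where they are.

Things in the scene. Friction and masses are not known exactly. Their poses are not given: they have to be found in the camera images.
- tongs: Steel spring tongs lying on their side, 257 mm long, 0.13 kg, two arms in a narrow V opening to the jaws. Origin: 100 mm ahead of the hinge, level with the middle of the grips, midway between the open arms, at the underside; x to the jaws, y to the left arm, z up. The left arm is rigid with this body; the right one turns on the hinge, so squeezing turns the centre line by half the joint value.
- tongs_arm (a joint): Hinge of the tongs, rad: 0 = open, as they spring when let go (jaws 91 mm apart in their cups, 75 to 82 mm at their lips); about 0.18 when closed on the round roll; 0.385 = shut. The spring pushes each grip outward with about 4 N open, 8.5 N on the roll, 13 N shut; half of any further squeeze reaches the jaws.
- left_grip (a point): Middle of the outer face of the left arm's black ribbed rubber grip (50 mm long, 26 mm high, 17 mm above the tongs' underside), where a finger presses; the tongs balance near here. Across both grips: 54 mm open, 36 mm on the roll (faces then parallel), 16 mm shut.
- right_grip (a point): The same on the right arm.
- left_jaw (a point): Middle of the inner, cupped face of the left jaw, 100 mm ahead of the grip, 17 mm above the tongs' underside. The jaw is 37 mm long along the tongs, 34 mm high from the underside up, its lips bent 6 mm inward fore and aft. The roll belongs midway between left_jaw and right_jaw.
- right_jaw (a point): The same on the right jaw.
- round_roll: The round bread roll, 56 mm across, 40 mm high, domed, with a cross cut in its crust, about 45 g, widest 13 mm above its flat underside. Origin: middle of the underside. It lies on the bread board in one of three places.
- long_roll_1: A long bread roll, 78 mm long, 38 mm wide, 36 mm high, with slanting cuts, same crust colour. Origin: middle of the underside, x along its length. To stay where it is.
- long_roll_2: The other long bread roll, just like long_roll_1. To stay where it is.
- board: Wooden bread board, 140 mm (its x) by 300 mm (its y), top 18 mm above the counter, too heavy to shift. The three rolls lie on it in a row along y, about 100 mm apart. Origin: middle of the underside.
- plate: White side plate, 170 mm across, 18 mm high, standing on the counter; the tongs lie on the other side, left or right. Origin: middle of the underside. To stay where it is.
- butter_dish: Lidded ceramic butter dish, 176 x 104 mm, 74 mm high, beside the board. Origin: middle of the underside. To stay where it is.
- mug: Spotted coffee mug, 82 mm across, 91 mm high, on a slate coaster at the right. Origin: middle of the underside. To stay where it is.
Mind the look-alikes: they are no part of the job. What is shaped like the round_roll but turquoise is not meant.

How it is judged:
By the outcome, as a careful person would: the job done as asked, in the order asked, and still so for the second after the job is handed in, while the arm keeps its last pose, push and grip.
It also fails if it takes over 48 s, if anything falls off the work surface, if the arm or the gripper's body presses on something with over 40 N, if the wrist force passes 120 N, or if a joint passes its speed limit or range.

### The arm

A 6-joint arm with a two-finger parallel gripper is mounted at the origin on a cart in front of the work surface, level with it; the furniture and walls round the work are solid. World frame = base frame: x ahead of the robot, y to its left, z up, the work surface at z = 0. Lengths are in m, angles in rad, forces in N, time in s.
With the tool pointing down it reaches from about 0.275 to 0.75 m from the base axis. Payload 10.2 kg.
Tool frame: the origin (TCP) lies at the very end of the fingers, on their centre line; the grasp point (between the pads) lies 19 mm behind it; z points along the fingers, y is the line along which they close (so a half turn about z gives the same grasp; the last joint's range is limited). The gripper opens to 85 mm and grips with 20 to 120 N. Pads are 22 mm wide; open, the fingers measure 114 mm over their backs; the gripper's body (76 mm by 85 mm) begins 54 mm behind the grasp point. The pads swing forward as they close: fully open they stand 13 mm farther back than shut.
Start: joints at [-0.223, 0.313, 1.498, -0, 1.331, -0.223], TCP at [0.525, -0, 0.231] pointing down, gripper open.
Joint ranges: [-2.94, 2.94], [-0.97, 2.17], [0.19, 2.56], [-1.23, 4.37], [0.02, 3.11], [-2.88, 2.88]. Speed limits (rad/s): [2.39, 2.39, 3.01, 3.14, 3.14, 3.14].

### API

Orientations are given as a unit quaternion [w, x, y, z].
In Python, from workcell import sense, capture, get_calibration, finish_job, regions_of, pinpoint gives the robot as it stands.
- The arm moves only by the tool drive_tool, never from a script. Its argument "moves" is a list of rows, each an object of numbers: "rx", "ry", "rz": the turn, a rotation vector about the tool's x, y, z scaled (see below); "tx", "ty", "tz": the shift along the tool's x, y, z scaled (see below); "fingers": the opening, from -1 (shut) to 1 (fully open). In form: [{"rx": .., "ry": .., "rz": .., "tx": .., "ty": .., "tz": .., "fingers": ..}, ...]. A call has 1 to 12 rows; each row is the pose to reach, as a shift and turn from the pose commanded when the call began, along the tool's axes at that moment, turning the shorter way round; what a row does not reach only later rows make up. The controller multiplies each number of a shift by 100 mm and each number of a turn by 2 pi rad. A row lasts 1/10 s, in which the tool goes at most 50 mm and 8.59 degrees, less where a joint would pass 70% of its speed; a pose out of reach is approached as far as the arm can. A call with a number of a shift or a turn outside -1 to 1 is refused whole. A call with a gripper value outside its range is refused whole. The fingers move at their own pace and stop on an object; "squeeze" is the grip in N (left out, the last holds). Time passes only in rows, so rows that repeat a pose let the fingers close. It gives the time, the measured TCP pose, the force, the opening and the grip force at its end, in the units of the state.
- sense(): the state, without advancing time (a new reading comes with each control period).
- capture(name): name is "scene" or "side" or "wrist"; returns the picture (420x560x3 uint8, red, green, blue); there is no depth.
- get_calibration(name): a dict with "fx", "fy", "cx", "cy" (pixels), "rvec" (rotation vector, rad) and "tvec" (3), from world to camera coordinates, as OpenCV has them; the wrist camera has in their place "mount" (4x4, takes a point from camera to tool coordinates, whose origin is the TCP and whose axes are the flange's). Camera axes: x right, y down, z forward; pixel columns grow to the right and rows downward; lengths in m; the calibration is good to about 2 mm. A picture is of the moment at which its call begins: read the wrist's pose just before it. get_calibration takes no time and is no camera call.
- finish_job(): hands the job in; it is judged then, once.
Trained networks look in the newest picture that a camera, given by its name, has taken for a name from the list of things; names that differ only in an ending like _2 or _b are one class to them, and where a whole thing is asked for, a point or a joint stands for the part that bears it (a point fixed in the world has none). Each returns a list of dicts, best first, with "confidence" (0 to 1); they miss things now and then, are a little off and sometimes report something else, mostly with a low value. They report only what shows in the picture. A call takes as long as a camera call. They do not tell look-alikes from the thing itself.
- regions_of(query, camera): "pixels" (420x560 bool, what is visible of it) and "location" ([column, row] in pixels, amid what is visible of it).
- pinpoint(query, camera): "location" ([column, row] in pixels: a listed point, or the origin of a listed thing).
The state is a dict: "time_s": time; "joint_positions": joint angles; "qd": joint speeds; "effort": joint torques, N m; "eef_pos": TCP position; "tool_rot": TCP orientation; "contact_force": force on the tool from outside, world axes, zero at the start; "moment": the same for the moment, N m; "width": opening from 0.0 (shut) to 1.0 (fully open); "grasp_force": force on a finger pad.
Only numpy, scipy, OpenCV 4.12 (cv2) and the standard library are available. Lean on these libraries where they do the work, as an engineer would, in place of code of your own. Each camera call takes 0.05 s, during which the arm holds its last target. There are 200 camera calls.

## Working session

There is one attempt and no reset: what is moved stays moved. The work goes in short steps, Python scripts to look and compute and a tool call to move; the robot and the scene stay as the last step left them, time stands still between calls to the robot, and variables do not carry over. Pictures are saved under pics/ and viewed, at most 10 in all, crops included, and the job is handed in when it is done.

Besides the shell and the picture viewer there is one more tool, called by a JSON object that holds its "op" and its "data", one argument or row to a line. drive_tool: Moves the arm, as the interface text tells. Shifts and turns lie within -1 to 1; 1 stands for 100 mm of shift or 2 pi rad of turn. Its arguments: {"type":"object","properties":{"moves":{"type":"array"},"squeeze":{"type":"number"}},"required":["moves"]}

```bash
mkdir -p pics; cat > h.py <<'E'
import numpy as np, cv2
from scipy.spatial.transform import Rotation as R
from workcell import *
def cam(n):
    c=get_calibration(n)
    K=np.array([[c['fx'],0,c['cx']],[0,c['fy'],c['cy']],[0,0,1]],float)
    if 'mount' in c:
        s=sense(); q=s['tool_rot']; T=np.eye(4); T[:3,:3]=R.from_quat([q[1],q[2],q[3],q[0]]).as_matrix(); T[:3,3]=s['eef_pos']
        W=T@np.array(c['mount']); return K,W[:3,:3],W[:3,3]
    Rm=R.from_rotvec(np.ravel(c['rvec'])).as_matrix(); t=np.ravel(c['tvec'])
    return K,Rm.T,-Rm.T@t
def ray(n,px,C=None):
    K,Rw,o=C or cam(n); d=Rw@np.linalg.solve(K,[px[0],px[1],1]); return o,d/np.linalg.norm(d)
def atz(n,px,z,C=None):
    o,d=ray(n,px,C); return o+d*(z-o[2])/d[2]
def tri(rays):
    A=sum(np.eye(3)-np.outer(d,d) for o,d in rays); b=sum((np.eye(3)-np.outer(d,d))@o for o,d in rays)
    p=np.linalg.solve(A,b); return p,[np.linalg.norm(np.cross(p-o,d)) for o,d in rays]
def save(n,im): cv2.imwrite('pics/'+n,im[...,::-1])
E
python3 - <<'E'
from h import *
np.set_printoptions(precision=3,suppress=True)
Z=dict(tongs=0,left_grip=.017,right_grip=.017,left_jaw=.017,right_jaw=.017,round_roll=.018,long_roll_1=.018,plate=0,board=0,mug=0,butter_dish=0)
ims=[]
for n in ['scene','side']:
    im=capture(n); ims.append(im)
    for q,z in Z.items():
        for r in pinpoint(q,n)[:4]:
            print(n,q,round(r['confidence'],2),np.round(r['location']),atz(n,r['location'],z))
save('a.png',cv2.resize(np.vstack(ims),None,fx=.7,fy=.7,interpolation=cv2.INTER_AREA))
save('scene.png',ims[0]);save('side.png',ims[1])
print(sense())
E
```

```text
scene tongs 0.85 [171. 205.] [0.41  0.267 0.   ]
scene tongs 0.53 [198. 150.] [0.671 0.348 0.   ]
scene left_grip 0.98 [155. 196.] [0.408 0.317 0.017]
scene right_grip 0.67 [174. 201.] [0.411 0.257 0.017]
scene left_jaw 0.76 [174. 171.] [0.528 0.337 0.017]
scene right_jaw 0.61 [200. 186.] [0.499 0.231 0.017]
scene round_roll 0.95 [310. 238.] [ 0.443 -0.129  0.018]
scene round_roll 0.71 [244. 219.] [0.433 0.05  0.018]
scene round_roll 0.55 [371. 223.] [ 0.568 -0.25   0.018]
scene long_roll_1 0.53 [260. 186.] [0.576 0.08  0.018]
scene plate 0.74 [373. 267.] [ 0.438 -0.297  0.   ]
scene board 0.81 [296. 195.] [ 0.604 -0.021  0.   ]
scene mug 0.76 [431. 228.] [ 0.641 -0.394  0.   ]
scene mug 0.48 [330. 201.] [ 0.623 -0.117  0.   ]
scene butter_dish 0.6 [197. 145.] [0.696 0.367 0.   ]
scene butter_dish 0.57 [298. 196.] [ 0.604 -0.027  0.   ]
scene butter_dish 0.39 [199. 187.] [0.515 0.243 0.   ]
scene butter_dish 0.23 [293. 190.] [ 0.623 -0.005  0.   ]
side tongs 0.65 [315. 232.] [ 0.603 -0.02   0.   ]
side tongs 0.57 [236. 184.] [0.42 0.28 0.  ]
side left_grip 0.76 [235. 178.] [0.42  0.2
[... 468 characters left out ...]
[301. 208.] [0.59  0.081 0.018]
side plate 0.62 [285. 314.] [ 0.444 -0.292  0.   ]
side board 0.81 [319. 231.] [ 0.617 -0.018  0.   ]
side mug 0.61 [377. 326.] [ 0.648 -0.383  0.   ]
side butter_dish 0.71 [308. 158.] [0.696 0.37  0.   ]
{'time_s': 1.2, 'joint_positions': array([-0.223,  0.313,  1.498,  0.   ,  1.331, -0.223]), 'qd': array([-0.   ,  0.001,  0.001,  0.001, -0.   , -0.001]), 'effort': array([  0.001, -41.217, -25.99 ,  -0.   ,   0.   ,  -0.   ]), 'eef_pos': array([ 0.525, -0.   ,  0.231]), 'tool_rot': array([-0.   ,  0.707,  0.707,  0.   ]), 'contact_force': array([ 0.961, -0.568, -1.072]), 'moment': array([0.022, 0.02 , 0.066]), 'grasp_force': 0.0, 'width': 1.0003863897676701}
```

View pics/a.png

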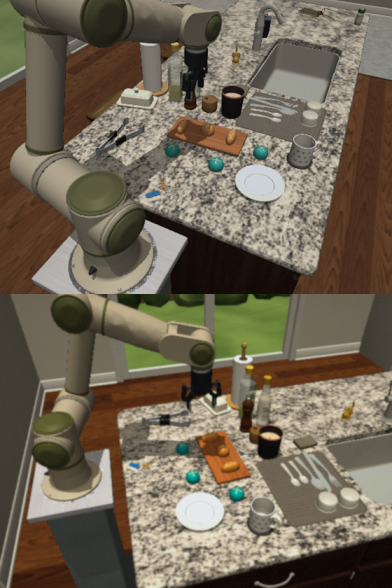

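```bash
python3 - <<'E'
import cv2,numpy as np
s=cv2.imread('pics/scene.png');d=cv2.imread('pics/side.png')
f=lambda i,x,y:cv2.resize(i[y:y+75,x:x+100],(400,300),interpolation=cv2.INTER_CUBIC)
cv2.imwrite('pics/b.png',np.vstack([np.hstack([f(s,125,155),f(s,245,155)]),np.hstack([f(d,195,150),f(d,270,190)])]))
E
```

```text
(no output)
```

View pics/b.png

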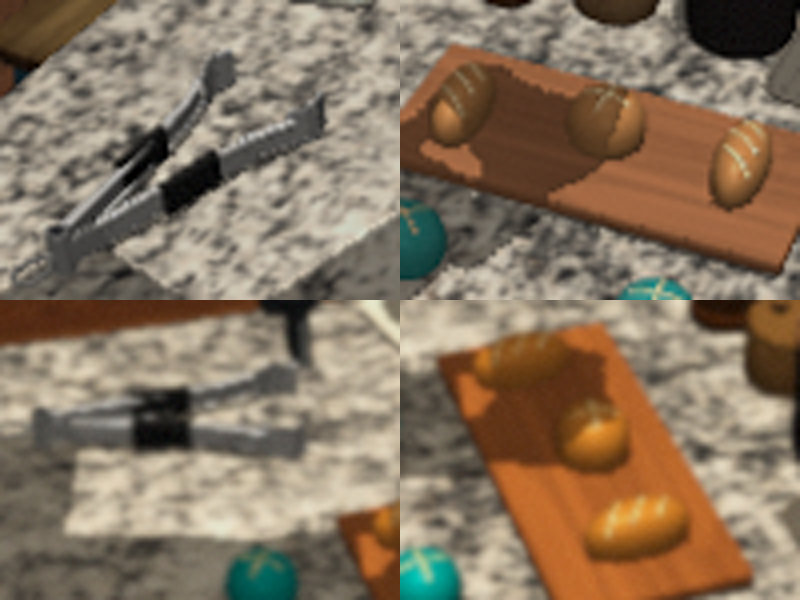

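Turquoise look-alikes lie at scene (244,219), (310,238) and (371,223), all off the board. The rolls on the board are long at (261,181) and (331,195), and the round, cross-cut, brown one in the middle at (296,185), side (319,224). That middle one is the roll meant. The tongs are at scene (165,195), with their jaws pointing away from the robot.

```bash
python3 - <<'E'
from h import *
np.set_printoptions(precision=3,suppress=True)
print(get_calibration('wrist'))
S=lambda a,b:print(tri([ray('scene',a),ray('side',b)]))
for i,j,n in [((155,196),(235,178),'lg'),((174,201),(235,181),'rg')]: print(n);S(i,j)
print('roll mid');S((296.5,185),(318.5,224))
# crop-measured tips at about z=.02: jaws & hinge
for n,ps in dict(scene=[(180,172),(205,183),(140,217)],side=[(268,168),(270,185),(206,182)]).items():
    for p in ps: print(n,p,atz(n,p,.017))
E
```

```text
{'fx': 294.3254534939771, 'fy': 294.3254534939771, 'cx': 278.55531092215347, 'cy': 213.18565108883163, 'mount': array([[ 0.001, -0.95 , -0.313,  0.081],
       [ 1.   ,  0.001,  0.   ,  0.   ],
       [-0.   , -0.313,  0.95 , -0.143],
       [ 0.   ,  0.   ,  0.   ,  1.   ]])}
lg
(array([ 0.426,  0.333, -0.009]), [np.float64(0.0042027335048942715), np.float64(0.004202733504894318)])
rg
(array([0.413, 0.258, 0.022]), [np.float64(0.004710718639368616), np.float64(0.004710718639368482)])
roll mid
(array([ 0.614, -0.018,  0.029]), [np.float64(0.0001068970335236428), np.float64(0.00010689703352348542)])
scene (180, 172) [0.53  0.318 0.017]
scene (205, 183) [0.518 0.225 0.017]
scene (140, 217) [0.319 0.299 0.017]
side (268, 168) [0.539 0.32  0.017]
side (270, 185) [0.523 0.222 0.017]
side (206, 182) [0.323 0.292 0.017]
```

{"op": "drive_tool", "data": {
  "moves": [
    {"tx": 0.3, "ty": -0.3, "rz": 0.023},
    {"tx": 0.6, "ty": -0.6, "rz": 0.046},
    {"tx": 1, "ty": -1, "rz": 0.069},
    {"tx": 1, "ty": -1, "rz": 0.092},
    {"tx": 1, "ty": -1, "rz": 0.115},
    {"tx": 1, "ty": -1, "rz": 0.138},
    {"tx": 1, "ty": -1, "rz": 0.161},
    {"tx": 1, "ty": -1, "rz": 0.184},
    {"tx": 1, "ty": -1, "rz": 0.207},
    {"tx": 1, "ty": -1, "rz": 0.23},
    {"tx": 1, "ty": -1, "rz": 0.25},
    {"tx": 1, "ty": -1, "rz": 0.25}
  ]
}}

```text
validation failed for argument at $.mo...
```

{"op": "drive_tool", "data": {
  "moves": [
    {"ty": -0.3},
    {"ty": -0.6},
    {"ty": -1},
    {"ty": -1}
  ]
}}

```text
validation failed for argument at $.mo...
```

{"op": "drive_tool", "data": {
  "moves": [
    {"ty": -0.4, "rz": 0.01},
    {"ty": -0.8, "rz": 0.02},
    {"ty": -0.8, "rz": 0.02},
    {"ty": -0.8, "rz": 0.02}
  ]
}}

```text
validation failed for argument at $.mo...
```

```bash
python3 - <<'E'
from h import *
np.set_printoptions(precision=3,suppress=True)
s=sense();print(s['time_s'],s['eef_pos'],s['tool_rot'],s['joint_positions'],s['contact_force'])
C=cam('wrist');im=capture('wrist');save('c.png',im)
for q,z in dict(tongs=0,left_grip=.017,right_grip=.017,left_jaw=.017,right_jaw=.017).items():
    for r in pinpoint(q,'wrist')[:3]: print(q,round(r['confidence'],2),np.round(r['location']),atz('wrist',r['location'],z,C))
E
```

```text
1.2 [ 0.525 -0.     0.231] [-0.     0.707  0.707  0.   ] [-0.223  0.313  1.498  0.     1.331 -0.223] [ 0.961 -0.568 -1.072]
tongs 0.64 [227. 357.] [ 0.443 -0.284  0.   ]
right_grip 0.51 [347. 199.] [ 0.611 -0.017  0.017]
```

View pics/c.png

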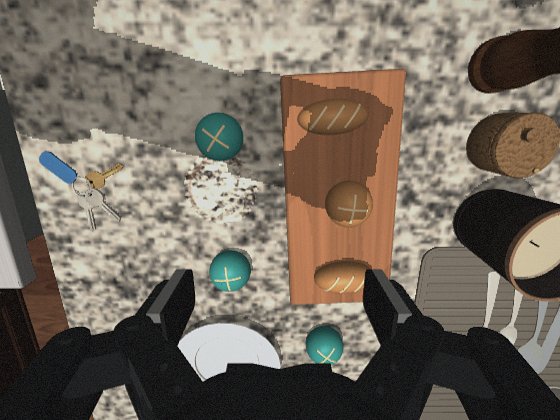

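The wrist view shows the brown cross-cut roll on the board at (350,205), between the long rolls at (333,117) and (343,277). The plate is at (230,360). No move has been made yet because the rows need every field, so I'll resend them complete.

{"op": "drive_tool", "data": {
  "moves": [
    {"rx": 0, "ry": 0, "rz": 0.023, "tx": 0.3, "ty": -0.3, "tz": 0, "fingers": 1},
    {"rx": 0, "ry": 0, "rz": 0.046, "tx": 0.6, "ty": -0.6, "tz": 0, "fingers": 1},
    {"rx": 0, "ry": 0, "rz": 0.069, "tx": 1, "ty": -1, "tz": 0, "fingers": 1},
    {"rx": 0, "ry": 0, "rz": 0.092, "tx": 1, "ty": -1, "tz": 0, "fingers": 1},
    {"rx": 0, "ry": 0, "rz": 0.115, "tx": 1, "ty": -1, "tz": 0, "fingers": 1},
    {"rx": 0, "ry": 0, "rz": 0.138, "tx": 1, "ty": -1, "tz": 0, "fingers": 1},
    {"rx": 0, "ry": 0, "rz": 0.161, "tx": 1, "ty": -1, "tz": 0, "fingers": 1},
    {"rx": 0, "ry": 0, "rz": 0.184, "tx": 1, "ty": -1, "tz": 0, "fingers": 1},
    {"rx": 0, "ry": 0, "rz": 0.207, "tx": 1, "ty": -1, "tz": 0, "fingers": 1},
    {"rx": 0, "ry": 0, "rz": 0.23, "tx": 1, "ty": -1, "tz": 0, "fingers": 1},
    {"rx": 0, "ry": 0, "rz": 0.25, "tx": 1, "ty": -1, "tz": 0, "fingers": 1},
    {"rx": 0, "ry": 0, "rz": 0.25, "tx": 1, "ty": -1, "tz": 0, "fingers": 1}
  ]
}}

```text
time_s: 2.7
eef_pos: [0.425, 0.1, 0.2314]
tool_rot: [-0.0, 1.0, -0.001, 0.0]
contact_force: [0.1, -0.0, 0.8]
width: 0.999
grasp_force: 0.0
```

{"op": "drive_tool", "data": {
  "moves": [
    {"rx": 0, "ry": 0, "rz": 0, "tx": 0, "ty": -0.3, "tz": 0, "fingers": 1},
    {"rx": 0, "ry": 0, "rz": 0, "tx": 0, "ty": -0.7, "tz": 0, "fingers": 1},
    {"rx": 0, "ry": 0, "rz": 0, "tx": 0, "ty": -1, "tz": 0, "fingers": 1}
  ]
}}

```text
time_s: 3.0
eef_pos: [0.4249, 0.2016, 0.2314]
tool_rot: [-0.0, 1.0, 0.002, 0.0]
contact_force: [0.3, -0.2, 0.3]
width: 1.0
grasp_force: 0.0
```

{"op": "drive_tool", "data": {
  "moves": [
    {"rx": 0, "ry": 0, "rz": 0.01, "tx": 0, "ty": -0.4, "tz": 0, "fingers": 1},
    {"rx": 0, "ry": 0, "rz": 0.02, "tx": -0.1, "ty": -0.85, "tz": 0, "fingers": 1},
    {"rx": 0, "ry": 0, "rz": 0.02, "tx": -0.1, "ty": -0.85, "tz": 0, "fingers": 1},
    {"rx": 0, "ry": 0, "rz": 0.02, "tx": -0.1, "ty": -0.85, "tz": 0, "fingers": 1}
  ]
}}

```text
time_s: 3.4
eef_pos: [0.4147, 0.2855, 0.2311]
tool_rot: [0.0, 0.998, -0.06, -0.0]
contact_force: [-0.2, -0.3, -0.8]
width: 0.998
grasp_force: 0.0
```

```bash
python3 - <<'E'
from h import *
np.set_printoptions(precision=3,suppress=True)
s=sense();print(s['time_s'],s['eef_pos'],s['tool_rot'],s['joint_positions'],s['contact_force'])
C=cam('wrist');im=capture('wrist');save('d.png',im)
for q,z in dict(tongs=0,left_grip=.017,right_grip=.017,left_jaw=.017,right_jaw=.017).items():
    for r in pinpoint(q,'wrist')[:3]: print(q,round(r['confidence'],2),np.round(r['location']),atz('wrist',r['location'],z,C))
E
```

```text
3.4 [0.415 0.285 0.231] [ 0.     0.998 -0.06  -0.   ] [ 0.37   0.266  1.561 -0.     1.315  2.061] [-0.178 -0.321 -0.806]
tongs 0.67 [239.  95.] [0.524 0.321 0.   ]
tongs 0.44 [258. 183.] [0.416 0.313 0.   ]
left_grip 0.87 [260. 182.] [0.42  0.308 0.017]
right_grip 0.88 [297. 187.] [0.409 0.264 0.017]
left_jaw 0.74 [238.  94.] [0.523 0.319 0.017]
right_jaw 0.55 [318.  96.] [0.51  0.23  0.017]
```

View pics/d.png

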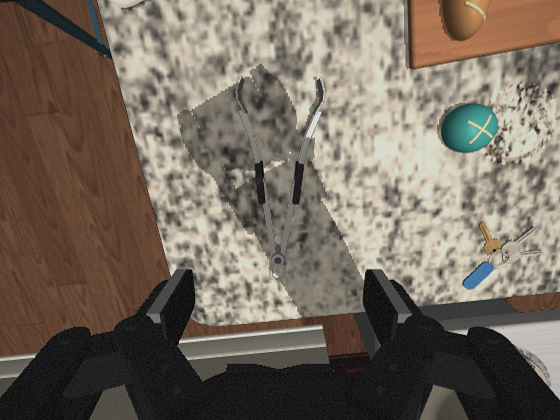

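The wrist picture shows the tongs with their hinge at (278,263), grips at (260,183) and (298,184), and jaws at (240,95) and (320,95), nearly aligned with the tool.

```bash
python3 - <<'E'
from h import *
np.set_printoptions(precision=4,suppress=True)
s=sense();q=s['tool_rot'];T=R.from_quat([q[1],q[2],q[3],q[0]]).as_matrix()
for z in (.017,.03):
  h,l,r,a,b=[atz('wrist',p,z) for p in [(278,263),(259.5,183),(298,184),(240,93),(320,93)]]
  g=(l+r)/2;j=(a+b)/2;d=j-h
  print(z,h,g,j,'grip w',np.linalg.norm(l-r),'jaw w',np.linalg.norm(a-b),'h-g,g-j',np.linalg.norm(g-h),np.linalg.norm(j-g),'heading',np.arctan2(d[1],d[0]),'tool yaw',np.arctan2(T[1,0],T[0,0]))
  print('tool-frame offset',T.T@(g-s['eef_pos']), T.T@(h-s['eef_pos']),T.T@(j-s['eef_pos']))
E
```

```text
0.017 [0.3082 0.2996 0.017 ] [0.4168 0.2848 0.017 ] [0.5196 0.2705 0.017 ] grip w 0.047613494810187534 jaw w 0.09006556708003473 h-g,g-j 0.10960800936128919 0.10383828484168137 heading -0.1369569213281089 tool yaw -0.12643182104451692
tool-frame offset [ 0.0013 -0.0008  0.2144] [-0.1083 -0.0018  0.2144] [0.1051 0.0005 0.2145]
0.03 [0.315  0.2987 0.03  ] [0.4197 0.2845 0.03  ] [0.5187 0.2706 0.03  ] grip w 0.045879979380536194 jaw w 0.08678645365145822 h-g,g-j 0.10561739333533618 0.10005773334721141 heading -0.13695692132810908 tool yaw -0.12643182104451692
tool-frame offset [ 0.0041 -0.0008  0.2014] [-0.1015 -0.0017  0.2014] [0.1042 0.0004 0.2015]
```

{"op": "drive_tool", "data": {
  "moves": [
    {"rx": 0, "ry": 0, "rz": 0.002, "tx": 0.03, "ty": -0.01, "tz": 0.4, "fingers": 0.55},
    {"rx": 0, "ry": 0, "rz": 0.002, "tx": 0.03, "ty": -0.01, "tz": 0.8, "fingers": 0.55},
    {"rx": 0, "ry": 0, "rz": 0.002, "tx": 0.03, "ty": -0.01, "tz": 1, "fingers": 0.55},
    {"rx": 0, "ry": 0, "rz": 0.002, "tx": 0.03, "ty": -0.01, "tz": 1, "fingers": 0.55}
  ]
}}

```text
time_s: 4.1
eef_pos: [0.417, 0.2846, 0.129]
tool_rot: [0.001, 0.998, -0.069, -0.002]
contact_force: [-0.4, 0.6, 0.5]
width: 0.775
grasp_force: 0.0
```

{"op": "drive_tool", "data": {
  "moves": [
    {"rx": 0, "ry": 0, "rz": 0, "tx": 0, "ty": 0, "tz": 0.3, "fingers": 0.55},
    {"rx": 0, "ry": 0, "rz": 0, "tx": 0, "ty": 0, "tz": 0.5, "fingers": 0.55},
    {"rx": 0, "ry": 0, "rz": 0, "tx": 0, "ty": 0, "tz": 0.7, "fingers": 0.55},
    {"rx": 0, "ry": 0, "rz": 0, "tx": 0, "ty": 0, "tz": 0.7, "fingers": 0.55},
    {"rx": 0, "ry": 0, "rz": 0, "tx": 0, "ty": 0, "tz": 0.7, "fingers": 0.55}
  ]
}}

```text
time_s: 4.6
eef_pos: [0.419, 0.2857, 0.0628]
tool_rot: [-0.0, 0.998, -0.069, 0.001]
contact_force: [-0.8, -0.1, 0.4]
width: 0.778
grasp_force: 0.0
```

```bash
python3 - <<'E'
from h import *
np.set_printoptions(precision=3,suppress=True)
s=sense();print(s['time_s'],s['eef_pos'],s['tool_rot'],s['width'],s['contact_force'])
C=cam('wrist');im=capture('wrist');save('e.png',im)
for q,z in dict(tongs=0,left_grip=.017,right_grip=.017,left_jaw=.017,right_jaw=.017).items():
    for r in pinpoint(q,'wrist')[:3]: print(q,round(r['confidence'],2),np.round(r['location']),atz('wrist',r['location'],z,C))
E
```

```text
4.6 [0.419 0.286 0.063] [-0.     0.998 -0.069  0.001] 0.7783939264096941 [-0.782 -0.059  0.406]
left_grip 0.85 [243. 239.] [0.422 0.311 0.017]
right_grip 0.88 [318. 241.] [0.413 0.26  0.017]
right_grip 0.16 [244. 240.] [0.422 0.311 0.017]
left_jaw 0.64 [199.  86.] [0.522 0.32  0.017]
right_jaw 0.65 [356.  88.] [0.508 0.228 0.017]
right_jaw 0.27 [199.  83.] [0.524 0.319 0.017]
```

View pics/e.png

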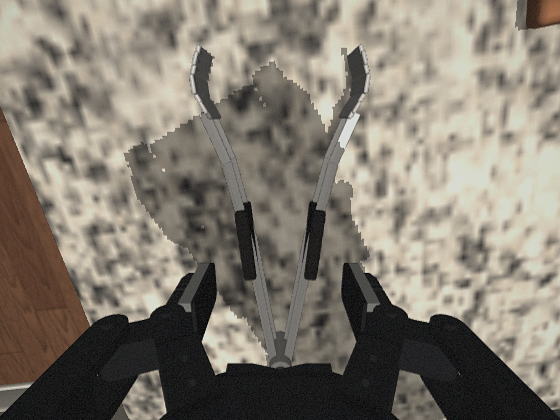

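The tongs' grips at (243,240) and (318,240) sit centred between the open fingers, so I descend and close to about 47 mm.

{"op": "drive_tool", "data": {
  "moves": [
    {"rx": 0, "ry": 0, "rz": 0, "tx": -0.01, "ty": 0, "tz": 0.2, "fingers": 0.55},
    {"rx": 0, "ry": 0, "rz": 0, "tx": -0.01, "ty": 0, "tz": 0.4, "fingers": 0.55},
    {"rx": 0, "ry": 0, "rz": 0, "tx": -0.01, "ty": 0, "tz": 0.52, "fingers": 0.55},
    {"rx": 0, "ry": 0, "rz": 0, "tx": -0.01, "ty": 0, "tz": 0.58, "fingers": 0.55},
    {"rx": 0, "ry": 0, "rz": 0, "tx": -0.01, "ty": 0, "tz": 0.58, "fingers": 0.55}
  ]
}}

```text
time_s: 5.4
eef_pos: [0.417, 0.2857, 0.003]
tool_rot: [0.0, 0.998, -0.069, -0.0]
contact_force: [-0.1, 0.6, -0.4]
width: 0.774
grasp_force: 0.0
```

{"op": "drive_tool", "data": {
  "moves": [
    {"rx": 0, "ry": 0, "rz": 0, "tx": 0, "ty": 0, "tz": 0, "fingers": 0.3},
    {"rx": 0, "ry": 0, "rz": 0, "tx": 0, "ty": 0, "tz": 0, "fingers": 0.2},
    {"rx": 0, "ry": 0, "rz": 0, "tx": 0, "ty": 0, "tz": 0, "fingers": 0.1},
    {"rx": 0, "ry": 0, "rz": 0, "tx": 0, "ty": 0, "tz": 0, "fingers": 0.1},
    {"rx": 0, "ry": 0, "rz": 0, "tx": 0, "ty": 0, "tz": 0, "fingers": 0.1}
  ],
  "squeeze": 30
}}

```text
time_s: 5.9
eef_pos: [0.4185, 0.2864, 0.0052]
tool_rot: [-0.001, 0.998, -0.069, 0.002]
contact_force: [-0.6, -0.5, 9.0]
width: 0.555
grasp_force: 9.4
```

{"op": "drive_tool", "data": {
  "moves": [
    {"rx": 0, "ry": 0, "rz": 0, "tx": 0, "ty": 0, "tz": -0.03, "fingers": 0.06},
    {"rx": 0, "ry": 0, "rz": 0, "tx": 0, "ty": 0, "tz": -0.1, "fingers": 0.06},
    {"rx": 0, "ry": 0, "rz": 0, "tx": 0, "ty": 0, "tz": -0.25, "fingers": 0.06},
    {"rx": 0, "ry": 0, "rz": 0, "tx": 0, "ty": 0, "tz": -0.45, "fingers": 0.06},
    {"rx": 0, "ry": 0, "rz": 0, "tx": 0, "ty": 0, "tz": -0.7, "fingers": 0.06},
    {"rx": 0, "ry": 0, "rz": 0, "tx": 0, "ty": 0, "tz": -0.9, "fingers": 0.06},
    {"rx": 0, "ry": 0, "rz": 0, "tx": 0, "ty": 0, "tz": -1, "fingers": 0.06},
    {"rx": 0, "ry": 0, "rz": 0, "tx": 0, "ty": 0, "tz": -1, "fingers": 0.06}
  ]
}}

```text
time_s: 6.7
eef_pos: [0.4176, 0.2859, 0.1044]
tool_rot: [-0.0, 0.998, -0.069, 0.001]
contact_force: [0.1, -0.5, -1.4]
width: 0.533
grasp_force: 5.8
```

```bash
python3 - <<'E'
from h import *
np.set_printoptions(precision=4,suppress=True)
s=sense();print(s['time_s'],s['eef_pos'],s['tool_rot'],s['width'],s['contact_force'],s['grasp_force'])
q=s['tool_rot'];T=R.from_quat([q[1],q[2],q[3],q[0]]).as_matrix()
C=cam('wrist');im=capture('wrist')
sc=capture('scene');sd=capture('side')
P={}
for n in('wrist','scene','side'):
  for q in ['left_jaw','right_jaw','tongs','left_grip','right_grip']:
    for r in pinpoint(q,n)[:2]:
      print(n,q,round(r['confidence'],2),np.round(r['location'],1), T.T@(atz(n,r['location'],s['eef_pos'][2]+.017,C if n=='wrist' else None)-s['eef_pos']))
f=lambda i,x,y:cv2.resize(i[y:y+105,x:x+140],(400,300),interpolation=cv2.INTER_CUBIC)
save('f.png',np.hstack([cv2.resize(im,(400,300)),np.vstack([f(sc,110,120)]) ,])); save('f_side.png',f(sd,180,110)); save('w1.png',im)
cv2.imwrite('pics/g.png',np.vstack([cv2.imread('pics/f.png'),np.hstack([cv2.imread('pics/f_side.png')]*2)]))
E
```

```text
6.7 [0.4176 0.2859 0.1044] [-0.0005  0.9976 -0.069   0.001 ] 0.5327834026789089 [ 0.0699 -0.5355 -1.4146] 5.782939527416602
wrist left_jaw 0.83 [185.1  67.4] [ 0.0983 -0.0372 -0.0168]
wrist right_jaw 0.75 [365.6  67.2] [ 0.0984  0.0327 -0.0168]
wrist left_grip 0.67 [237.9 283.9] [ 0.0026 -0.0208 -0.017 ]
wrist right_grip 0.65 [320.3 283.9] [ 0.0026  0.0195 -0.017 ]
scene left_jaw 0.59 [175.8 143.1] [ 0.1026 -0.0422 -0.0167]
scene left_jaw 0.47 [196.5 158. ] [ 0.0805  0.052  -0.0169]
scene right_jaw 0.56 [194.7 155. ] [ 0.0885  0.0388 -0.0169]
scene tongs 0.66 [163.1 173.9] [-0.0214  0.0286 -0.0171]
scene left_grip 0.59 [154.2 165.6] [-0.0083 -0.0156 -0.017 ]
scene right_grip 0.7 [167.4 171.7] [-0.0083  0.031  -0.0171]
side left_jaw 0.62 [263.7 145. ] [ 0.1028 -0.0294 -0.0168]
side right_jaw 0.9 [265.6 159.9] [ 0.1018  0.0594 -0.0169]
side right_jaw 0.64 [233.  156.1] [ 0.0018  0.0253 -0.017 ]
side tongs 0.55 [233. 160.] [ 0.0012  0.0477 -0.0171]
side tongs 0.46 [318.1 226.5] [ 0.2121  0.3909 -0.017 ]
side left_grip 0.75 [231.1 150.9] [-0.0033 -0.0062 -0.017 ]
side right_grip 0.85 [230.7 154.8] [-0.0052  0.0168 -0.017 ]
```

View pics/g.png

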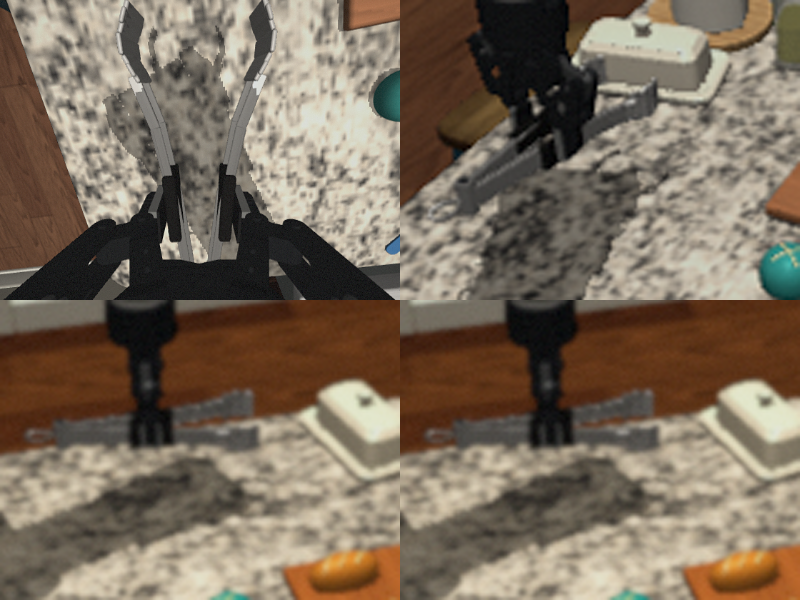

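Both grips are held evenly and the tongs are level and off the counter. The jaws are at (180,65) and (371,65) in the wrist frame. Next I carry them to above the roll.

{"op": "drive_tool", "data": {
  "moves": [
    {"rx": 0, "ry": 0, "rz": 0, "tx": 0.08, "ty": 0.15, "tz": -0.1, "fingers": 0.06},
    {"rx": 0, "ry": 0, "rz": 0, "tx": 0.18, "ty": 0.38, "tz": -0.2, "fingers": 0.06},
    {"rx": 0, "ry": 0, "rz": 0, "tx": 0.32, "ty": 0.68, "tz": -0.27, "fingers": 0.06},
    {"rx": 0, "ry": 0, "rz": 0, "tx": 0.47, "ty": 1, "tz": -0.27, "fingers": 0.06}
  ]
}}

```text
time_s: 8.0
eef_pos: [0.4505, 0.1794, 0.1313]
tool_rot: [-0.0, 0.998, -0.069, 0.001]
contact_force: [-0.2, 0.1, -1.5]
width: 0.531
grasp_force: 5.8
```

{"op": "drive_tool", "data": {
  "moves": [
    {"rx": 0, "ry": 0, "rz": 0, "tx": 0.15, "ty": 0.33, "tz": 0, "fingers": 0.06},
    {"rx": 0, "ry": 0, "rz": 0, "tx": 0.31, "ty": 0.66, "tz": 0, "fingers": 0.06},
    {"rx": 0, "ry": 0, "rz": 0, "tx": 0.47, "ty": 1, "tz": 0, "fingers": 0.06}
  ]
}}

```text
time_s: 8.3
eef_pos: [0.4829, 0.0733, 0.1304]
tool_rot: [-0.0, 0.998, -0.069, 0.0]
contact_force: [1.4, 0.8, -1.0]
width: 0.53
grasp_force: 5.8
```

{"op": "drive_tool", "data": {
  "moves": [
    {"rx": 0, "ry": 0, "rz": -0.01, "tx": 0.15, "ty": 0.33, "tz": 0, "fingers": 0.06},
    {"rx": 0, "ry": 0, "rz": -0.021, "tx": 0.31, "ty": 0.66, "tz": 0, "fingers": 0.06},
    {"rx": 0, "ry": 0, "rz": -0.032, "tx": 0.42, "ty": 0.9, "tz": 0, "fingers": 0.06},
    {"rx": 0, "ry": 0, "rz": -0.041, "tx": 0.47, "ty": 1, "tz": 0, "fingers": 0.06},
    {"rx": 0, "ry": 0, "rz": -0.041, "tx": 0.47, "ty": 1, "tz": 0, "fingers": 0.06},
    {"rx": 0, "ry": 0, "rz": -0.041, "tx": 0.47, "ty": 1, "tz": 0, "fingers": 0.06}
  ]
}}

```text
time_s: 8.9
eef_pos: [0.5152, -0.0304, 0.1302]
tool_rot: [-0.0, 0.998, 0.059, -0.0]
contact_force: [-0.1, 0.1, -1.3]
width: 0.53
grasp_force: 5.8
```

```bash
cat > look.py <<'E'
from h import *
import sys
np.set_printoptions(precision=4,suppress=True)
s=sense();print(s['time_s'],s['eef_pos'],s['tool_rot'],s['width'],s['contact_force'],s['grasp_force'])
q=s['tool_rot'];T=R.from_quat([q[1],q[2],q[3],q[0]]).as_matrix();print('yaw',np.arctan2(T[1,0],T[0,0]))
C=cam('wrist');im=capture('wrist')
for q in ['left_jaw','right_jaw']:
    for r in pinpoint(q,'wrist')[:1]:
      print(q,round(r['confidence'],2),np.round(r['location'],1), T.T@(atz('wrist',r['location'],s['eef_pos'][2]+.012,C)-s['eef_pos']))
for r in regions_of('round_roll','wrist')[:5]:
    p=atz('wrist',r['location'],.035,C); ys,xs=np.nonzero(r['pixels'])
    print('roll',round(r['confidence'],2),np.round(r['location'],1),xs.min(),xs.max(),ys.min(),ys.max(),im[r['pixels']].mean(0),p,T.T@(p-s['eef_pos']))
for r in pinpoint('round_roll','wrist')[:4]:
    p=atz('wrist',r['location'],.018,C); print('pin',round(r['confidence'],2),np.round(r['location'],1),p,T.T@(p-s['eef_pos']))
save(sys.argv[1],im)
E
python3 look.py i.png
```

```text
8.9 [ 0.5152 -0.0304  0.1302] [-0.0002  0.9983  0.0588 -0.0002] 0.529962411466852 [-0.0507  0.109  -1.3195] 5.784986255457625
yaw 0.11771626198774704
left_jaw 0.69 [183.1  66.1] [ 0.0997 -0.0393 -0.012 ]
right_jaw 0.84 [368.   62.7] [ 0.1009  0.0348 -0.012 ]
roll 0.96 [279.3  96.3] 243 316 56 134 [163.8127 123.0616  82.5813] [ 0.6093 -0.0188  0.035 ] [ 0.0948 -0.0005  0.0952]
roll 0.81 [535.5 152.9] 499 559 117 184 [ 62.2626 122.6726 114.024 ] [ 0.5917 -0.2263  0.035 ] [0.053  0.2036 0.0951]
roll 0.74 [180.2 258.8] 151 211 229 287 [ 56.4121 103.8741  95.7826] [0.464  0.0534 0.035 ] [-0.041  -0.0892  0.0952]
roll 0.61 [370.9 268.8] 337 392 246 301 [ 78.7873 149.309  137.1962] [ 0.4744 -0.1186  0.035 ] [-0.0508  0.0828  0.0952]
pin 0.98 [281.3  97.8] [ 0.6093 -0.0204  0.018 ] [0.0947 0.0012 0.1122]
pin 0.95 [184.4 249.1] [0.4654 0.0548 0.018 ] [-0.0394 -0.0904  0.1122]
pin 0.75 [525.1 149. ] [ 0.5935 -0.231   0.018 ] [0.0542 0.2085 0.1121]
pin 0.57 [358.3 262.8] [ 0.4707 -0.1122  0.018 ] [-0.0537  0.076   0.1122]
```

View pics/i.png

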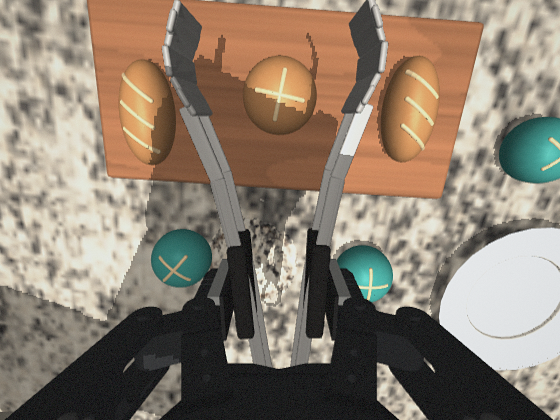

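The brown cross-cut roll at (280,96) lies centred between the jaws at (183,66) and (368,63). The long rolls at (147,112) and (408,110) are clear of the jaws. I shift back 5 mm and lower around the roll.

{"op": "drive_tool", "data": {
  "moves": [
    {"rx": 0, "ry": 0, "rz": 0, "tx": -0.05, "ty": 0.02, "tz": 0.1, "fingers": 0.06},
    {"rx": 0, "ry": 0, "rz": 0, "tx": -0.05, "ty": 0.02, "tz": 0.3, "fingers": 0.06},
    {"rx": 0, "ry": 0, "rz": 0, "tx": -0.05, "ty": 0.02, "tz": 0.5, "fingers": 0.06},
    {"rx": 0, "ry": 0, "rz": 0, "tx": -0.05, "ty": 0.02, "tz": 0.5, "fingers": 0.06},
    {"rx": 0, "ry": 0, "rz": 0, "tx": -0.05, "ty": 0.02, "tz": 0.5, "fingers": 0.06}
  ]
}}

```text
time_s: 9.65
eef_pos: [0.5105, -0.0334, 0.0803]
tool_rot: [-0.0, 0.998, 0.06, -0.0]
contact_force: [0.2, -0.3, -0.5]
width: 0.532
grasp_force: 5.8
```

```bash
python3 look.py j.png
```

```text
9.65 [ 0.5105 -0.0334  0.0803] [-0.0001  0.9982  0.0596 -0.0003] 0.5321586284236199 [ 0.1815 -0.2541 -0.5343] 5.783337395405397
yaw 0.11936370473710672
left_jaw 0.9 [183.2  66.8] [ 0.0994 -0.0392 -0.012 ]
right_jaw 0.92 [365.2  64.2] [ 0.1004  0.0337 -0.0121]
roll 0.73 [337.7 171.7] 290 387 0 365 [106.348  104.3728 100.8191] [ 0.5613 -0.0646  0.035 ] [0.0468 0.037  0.0453]
roll 0.72 [384.7 285.1] 353 413 265 314 [ 65.4896 134.9995 125.7793] [ 0.4832 -0.1139  0.035 ] [-0.0366  0.0767  0.0453]
roll 0.67 [276.8  80.2] 230 322 28 131 [185.5396 140.0047  93.6236] [ 0.6101 -0.0194  0.035 ] [ 0.1006 -0.002   0.0453]
roll 0.57 [157.  280.1] 120 195 247 313 [ 55.6093 103.3657  95.2564] [0.4674 0.0514 0.035 ] [-0.0327 -0.0893  0.0454]
pin 0.97 [276.3  85.3] [ 0.6089 -0.0191  0.018 ] [ 0.0994 -0.0025  0.0623]
pin 0.8 [165.3 271.9] [0.4645 0.0516 0.018 ] [-0.0356 -0.0899  0.0624]
pin 0.74 [373.  287.7] [ 0.4701 -0.1134  0.018 ] [-0.0496  0.0746  0.0623]
```

{"op": "drive_tool", "data": {
  "moves": [
    {"rx": 0, "ry": 0, "rz": 0, "tx": 0, "ty": 0, "tz": 0.2, "fingers": 0.06},
    {"rx": 0, "ry": 0, "rz": 0, "tx": 0, "ty": 0, "tz": 0.4, "fingers": 0.06},
    {"rx": 0, "ry": 0, "rz": 0, "tx": 0, "ty": 0, "tz": 0.5, "fingers": 0.06},
    {"rx": 0, "ry": 0, "rz": 0, "tx": 0, "ty": 0, "tz": 0.52, "fingers": 0.06},
    {"rx": 0, "ry": 0, "rz": 0, "tx": 0, "ty": 0, "tz": 0.52, "fingers": 0.06}
  ]
}}

```text
time_s: 10.4
eef_pos: [0.511, -0.0335, 0.0287]
tool_rot: [0.0, 0.998, 0.06, 0.0]
contact_force: [0.0, 0.2, -1.5]
width: 0.531
grasp_force: 5.8
```

{"op": "drive_tool", "data": {
  "moves": [
    {"rx": 0, "ry": 0, "rz": 0, "tx": 0, "ty": 0, "tz": 0, "fingers": 0},
    {"rx": 0, "ry": 0, "rz": 0, "tx": 0, "ty": 0, "tz": 0, "fingers": -0.06},
    {"rx": 0, "ry": 0, "rz": 0, "tx": 0, "ty": 0, "tz": 0, "fingers": -0.12},
    {"rx": 0, "ry": 0, "rz": 0, "tx": 0, "ty": 0, "tz": 0, "fingers": -0.18},
    {"rx": 0, "ry": 0, "rz": 0, "tx": 0, "ty": 0, "tz": 0, "fingers": -0.24},
    {"rx": 0, "ry": 0, "rz": 0, "tx": 0, "ty": 0, "tz": 0, "fingers": -0.3},
    {"rx": 0, "ry": 0, "rz": 0, "tx": 0, "ty": 0, "tz": 0, "fingers": -0.3},
    {"rx": 0, "ry": 0, "rz": 0, "tx": 0, "ty": 0, "tz": 0, "fingers": -0.3}
  ],
  "squeeze": 30
}}

```text
time_s: 11.2
eef_pos: [0.5109, -0.0335, 0.0284]
tool_rot: [0.0, 0.998, 0.06, 0.0]
contact_force: [1.8, -0.3, -0.1]
width: 0.426
grasp_force: 29.9
```

```bash
python3 look.py k.png
```

```text
11.2 [ 0.5109 -0.0335  0.0284] [0.0001 0.9982 0.0597 0.0003] 0.42559086245274097 [ 1.7909 -0.3271 -0.1236] 29.852946996688843
yaw 0.11938887517255903
left_jaw 0.62 [202.6  66.6] [ 0.0995 -0.0315 -0.012 ]
right_jaw 0.95 [344.8  64.5] [ 0.1003  0.0256 -0.0119]
roll 0.74 [412.8 356.2] 369 442 304 391 [ 60.4845 122.5464 114.2632] [ 0.469  -0.1159  0.035 ] [-0.0514  0.0769 -0.0066]
roll 0.72 [276.2  64.6] 209 341 0 137 [204.3681 156.1502 104.7764] [ 0.611  -0.0195  0.035 ] [ 0.1011 -0.002  -0.0065]
roll 0.72 [112.3 308.4] 75 169 280 369 [ 50.01   103.4783  96.8033] [0.4812 0.0551 0.035 ] [-0.0189 -0.0915 -0.0066]
pin 0.87 [273.4  76.2] [ 0.6085 -0.0183  0.018 ] [ 0.0986 -0.0034  0.0105]
pin 0.84 [138.7 308.5] [0.4694 0.0488 0.018 ] [-0.0314 -0.0866  0.0104]
```

View pics/k.png

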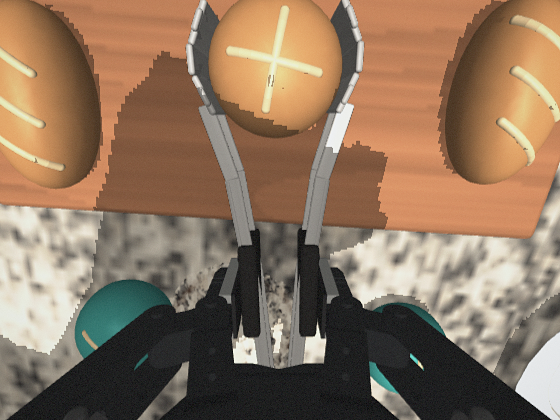

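The jaws are closed on the roll at (275,65), with the grips 36 mm apart at 30 N, which matches the expected value. I lift it.

{"op": "drive_tool", "data": {
  "moves": [
    {"rx": 0, "ry": 0, "rz": 0, "tx": 0, "ty": 0, "tz": -0.05, "fingers": -0.35},
    {"rx": 0, "ry": 0, "rz": 0, "tx": 0, "ty": 0, "tz": -0.15, "fingers": -0.35},
    {"rx": 0, "ry": 0, "rz": 0, "tx": 0, "ty": 0, "tz": -0.3, "fingers": -0.35},
    {"rx": 0, "ry": 0, "rz": 0, "tx": 0, "ty": 0, "tz": -0.5, "fingers": -0.35},
    {"rx": 0, "ry": 0, "rz": 0, "tx": 0, "ty": 0, "tz": -0.7, "fingers": -0.35},
    {"rx": 0, "ry": 0, "rz": 0, "tx": 0, "ty": 0, "tz": -0.85, "fingers": -0.35},
    {"rx": 0, "ry": 0, "rz": 0, "tx": 0, "ty": 0, "tz": -0.98, "fingers": -0.35},
    {"rx": 0, "ry": 0, "rz": 0, "tx": 0, "ty": 0, "tz": -0.98, "fingers": -0.35}
  ],
  "squeeze": 35
}}

```text
time_s: 12.25
eef_pos: [0.5113, -0.0336, 0.1283]
tool_rot: [0.001, 0.998, 0.06, 0.001]
contact_force: [0.1, 0.3, -2.1]
width: 0.42
grasp_force: 35.1
```

{"op": "drive_tool", "data": {
  "moves": [
    {"rx": 0, "ry": 0, "rz": 0, "tx": -0.1, "ty": 0.12, "tz": 0, "fingers": -0.35},
    {"rx": 0, "ry": 0, "rz": 0, "tx": -0.25, "ty": 0.32, "tz": 0, "fingers": -0.35},
    {"rx": 0, "ry": 0, "rz": 0, "tx": -0.4, "ty": 0.52, "tz": 0, "fingers": -0.35},
    {"rx": 0, "ry": 0, "rz": 0, "tx": -0.57, "ty": 0.72, "tz": 0, "fingers": -0.35},
    {"rx": 0, "ry": 0, "rz": 0, "tx": -0.67, "ty": 0.84, "tz": 0, "fingers": -0.35},
    {"rx": 0, "ry": 0, "rz": 0, "tx": -0.67, "ty": 0.84, "tz": 0, "fingers": -0.35}
  ]
}}

```text
time_s: 12.85
eef_pos: [0.4532, -0.1258, 0.1259]
tool_rot: [-0.0, 0.998, 0.059, -0.001]
contact_force: [0.7, 0.2, -1.4]
width: 0.422
grasp_force: 35.2
```

```bash
cat > plate.py <<'E'
from h import *
np.set_printoptions(precision=4,suppress=True)
for n in ('wrist','scene','side'):
    C=cam(n); im=capture(n)
    for r in regions_of('plate',n)[:2]:
        c,_=cv2.findContours(r['pixels'].astype(np.uint8),cv2.RETR_EXTERNAL,cv2.CHAIN_APPROX_NONE)
        c=max(c,key=len)[:,0]
        c=cv2.convexHull(c)[:,0].astype(float)
        c=c[(c[:,0]>2)&(c[:,0]<557)&(c[:,1]>2)&(c[:,1]<417)]
        w=np.array([atz(n,p,.017,C)[:2] for p in c])
        from scipy.optimize import least_squares
        f=least_squares(lambda v:np.hypot(*(w-v[:2]).T)-.085,w.mean(0),loss='soft_l1',f_scale=.002)
        print(n,round(r['confidence'],2),r['location'],f.x,'rms',np.sqrt(np.mean(f.fun**2)),len(w))
E
python3 look.py l.png; python3 plate.py
```

```text
12.85 [ 0.4532 -0.1258  0.1259] [-0.0002  0.9983  0.0585 -0.0006] 0.42199442993733055 [ 0.6828  0.2216 -1.3637] 35.154783725738525
yaw 0.1171299280552514
left_jaw 0.89 [200.4  63.4] [ 0.1006 -0.0322 -0.0121]
right_jaw 0.79 [344.6  62.9] [ 0.1008  0.0254 -0.0121]
roll 0.89 [276.4  65.8] 209 341 0 137 [185.7048 139.8959  93.5491] [ 0.5668 -0.1098  0.035 ] [ 0.1149 -0.0026  0.0908]
roll 0.83 [461.6  52.9] 416 501 11 94 [ 74.0271 138.9203 127.4775] [ 0.5904 -0.2389  0.035 ] [0.1232 0.1284 0.0907]
roll 0.59 [277.  201.3] 248 304 172 235 [ 60.0123 107.751   98.8843] [ 0.4666 -0.1219  0.035 ] [ 0.014  -0.0023  0.0909]
roll 0.55 [ 68.4 182.9] 32 109 153 217 [ 74.0209 140.7835 129.4052] [0.4621 0.0474 0.035 ] [ 0.0293 -0.1709  0.0909]
pin 0.94 [ 81.7 181.8] [0.4593 0.0477 0.018 ] [ 0.0265 -0.1715  0.108 ]
pin 0.64 [275.8 198.2] [ 0.4645 -0.121   0.018 ] [ 0.0119 -0.0034  0.1079]
pin 0.56 [274.9  73.5] [ 0.5638 -0.1088  0.018 ] [ 0.112  -0.0039  0.1078]
pin 0.55 [450.4  59. ] [ 0.5895 -0.2407  0.018 ] [0.1221 0.1301 0.1077]
wrist 0.62 [454.3, 230.7] [ 0.443  -0.2885] rms 0.000471723922945725 51
scene 0.57 [372.9, 262.7] [ 0.4435 -0.2872] rms 0.0014252165955045489 30
side 0.77 [285.6, 311.5] [ 0.445  -0.2893] rms 0.0009573300677477163 35
```

View pics/l.png

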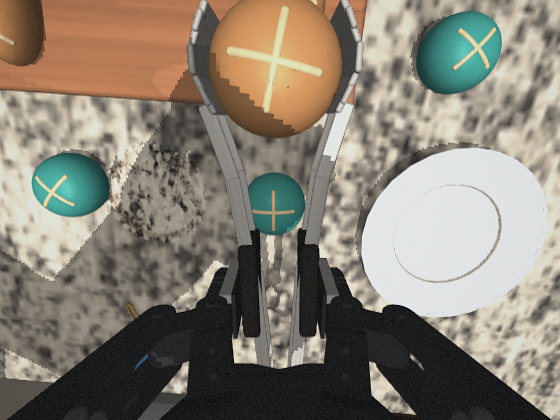

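The roll is still seated in the jaws at (275,65). The plate at (454,231) fits to (0.4435, -0.2885) from all three cameras within about 2 mm. Now I move the roll over it.

{"op": "drive_tool", "data": {
  "moves": [
    {"rx": 0, "ry": 0, "rz": 0, "tx": -0.1, "ty": 0.12, "tz": 0, "fingers": -0.35},
    {"rx": 0, "ry": 0, "rz": 0, "tx": -0.25, "ty": 0.32, "tz": 0, "fingers": -0.35},
    {"rx": 0, "ry": 0, "rz": 0, "tx": -0.45, "ty": 0.57, "tz": 0, "fingers": -0.35},
    {"rx": 0, "ry": 0, "rz": 0, "tx": -0.65, "ty": 0.82, "tz": 0, "fingers": -0.35}
  ]
}}

```text
time_s: 13.8
eef_pos: [0.3989, -0.2147, 0.1263]
tool_rot: [0.0, 0.998, 0.06, 0.0]
contact_force: [-0.1, -1.2, -2.6]
width: 0.426
grasp_force: 35.2
```

{"op": "drive_tool", "data": {
  "moves": [
    {"rx": 0, "ry": 0, "rz": 0, "tx": -0.2, "ty": 0.25, "tz": 0, "fingers": -0.35},
    {"rx": 0, "ry": 0, "rz": 0, "tx": -0.37, "ty": 0.47, "tz": 0, "fingers": -0.35},
    {"rx": 0, "ry": 0, "rz": 0, "tx": -0.53, "ty": 0.67, "tz": 0, "fingers": -0.35},
    {"rx": 0, "ry": 0, "rz": 0, "tx": -0.62, "ty": 0.78, "tz": 0, "fingers": -0.35},
    {"rx": 0, "ry": 0, "rz": 0, "tx": -0.65, "ty": 0.82, "tz": 0, "fingers": -0.35},
    {"rx": 0, "ry": 0, "rz": 0, "tx": -0.65, "ty": 0.82, "tz": 0, "fingers": -0.35},
    {"rx": 0, "ry": 0, "rz": 0, "tx": -0.65, "ty": 0.82, "tz": 0, "fingers": -0.35},
    {"rx": 0, "ry": 0, "rz": 0, "tx": -0.65, "ty": 0.82, "tz": 0, "fingers": -0.35}
  ]
}}

```text
time_s: 14.6
eef_pos: [0.3451, -0.3024, 0.1263]
tool_rot: [-0.0, 0.998, 0.06, 0.0]
contact_force: [0.2, -0.3, -2.6]
width: 0.421
grasp_force: 35.2
```

```bash
python3 - <<'E'
from h import *
np.set_printoptions(precision=4,suppress=True)
s=sense();print(s['time_s'],s['eef_pos'],s['tool_rot'],s['width'],s['contact_force'],s['grasp_force'])
loc={}
ims=[]
for n in ('scene','side'):
    im=capture(n);ims.append(im)
    for r in regions_of('round_roll',n)[:6]:
        m=im[r['pixels']].mean(0)
        if m[0]>m[2]: print(n,round(r['confidence'],2),r['location'],m); loc.setdefault(n,[]).append(r['location'])
for a in loc.get('scene',[]):
    for b in loc.get('side',[]): print(a,b,tri([ray('scene',a),ray('side',b)]))
f=lambda i,x,y:cv2.resize(i[y:y+150,x:x+200],(400,300),interpolation=cv2.INTER_CUBIC)
save('m.png',np.hstack([f(ims[0],260,150),f(ims[1],180,200)]))
E
python3 plate.py
```

```text
14.6 [ 0.3451 -0.3024  0.1263] [-0.0001  0.9982  0.0602  0.    ] 0.4210119940145413 [ 0.1834 -0.3067 -2.5819] 35.19583761692047
scene 0.54 [362.6, 270.9] [103.3739 101.1858  98.1651]
side 0.87 [283.1, 272.7] [163.5271 109.5271  49.9747]
[362.6, 270.9] [283.1, 272.7] (array([ 0.4253, -0.2565,  0.0512]), [np.float64(0.04931335263830332), np.float64(0.0493133526383034)])
wrist 0.67 [280.5, 138.3] [ 0.4438 -0.2871] rms 0.0006498213344796382 21
scene 0.59 [369.8, 265.9] [ 0.4432 -0.2842] rms 0.02116823810870876 17
side 0.82 [286.4, 312.2] [ 0.4443 -0.2894] rms 0.0035370546477370133 31
```

View pics/m.png

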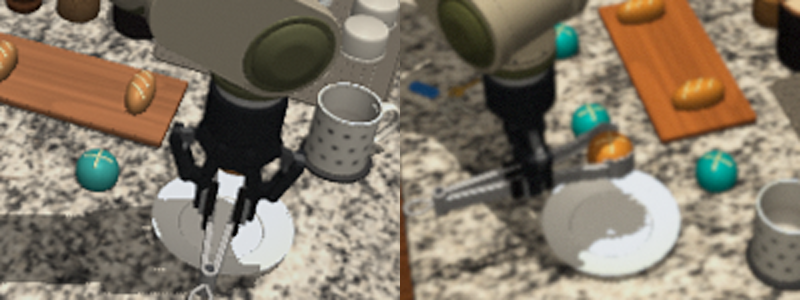

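The scene view shows the tongs over the plate, though the arm hides the roll. The side view has the roll in the jaws at (283,273), above the plate at (286,312). The long rolls, the turquoise rolls and the mug are undisturbed.

```bash
python3 - <<'E'
from h import *
for z in (.12,.13,.14,.15): print(z,atz('side',(283.1,272.7),z))
print(finish_job())
E
```

```text
0.12 [ 0.44570331 -0.26672358  0.12      ]
0.13 [ 0.44344204 -0.27605552  0.13      ]
0.14 [ 0.44118076 -0.28538746  0.14      ]
0.15 [ 0.43891948 -0.2947194   0.15      ]
the job is handed in; nothing more can be done
None
```

The round roll is held in the tongs over the middle of the plate, its underside about 10 cm above it by my estimate, and the job is handed in after about 15 s of the 48 s allowed; no verdict came back.

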